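# Feed one blank from the press-shop magazine and nudge it to the green stop

## Task

Feed a single steel blank from the bench push feeder: press the black palm knob of its plunger fully in once, let the spring bring it back by itself, and leave the other blanks in the magazine. Then nudge the ejected blank sideways along the delivery plate with the fingertips, without lifting it, until one edge lies flush against the green stop bar. Do not disturb the tools and parts standing around.

Things in the scene. Friction and masses are not known exactly. Their poses are not given: they have to be found in the camera images.
- feeder: Bench push feeder, bolted down, dark steel base 15 mm thick. Origin: on the table under the centre of the magazine. x = direction in which the plunger is pressed and a blank comes out, z up. Delivery plate: base top from x = 30 to 97 mm, y = -131 to +131 mm, closed at the far side by a steel fence 12 mm high (x 97 to 105 mm). Behind, the slide's bed is 96 mm wide and ends at x = -158 mm.
- plunger (a joint): Travel of the plunger in m along the feeder's +x: 0 = out (home), 0.065 = fully in (hard stop). Return spring: about 5 N at home, 9.5 N fully in; with the drag of the blanks a slow press takes up to about 14 N. Released, it comes home by itself in under 1 s.
- knob_face (a point): Centre of the flat face of the plunger's black round palm knob (40 mm diameter, 18 mm thick, looking along the feeder's -x, axis 50 mm above the table). Moves with the plunger; at home at x = -148 mm, y = 0 in the feeder's frame. An aluminium crosshead 100 mm wide, 36 mm high at its ends and 66 mm in the middle, rides 28 mm ahead of it.
- magazine_top (a point): Centre of the open top of the magazine, 63 mm above the table: grey box of corner angles, 60 x 60 mm outside, gate slot 14 mm high in its +x face at the plate. Grey spring tubes lie beside it at y = +-40 mm (x -35 to +33 mm, tops 32 mm above the table).
- outfeed (a point): Point on the delivery plate (15 mm above the table) where the centre of an ejected blank comes to lie, 62 mm along x in front of the feeder's origin; the blank may slide up to 10 mm further in x, to the fence.
- blank1: Bottom blank of the stack, the one that is fed: bright, lightly oiled steel square 50 x 50 x 10 mm with a dark 22 mm hole in the middle, 0.11 to 0.22 kg. Origin: centre of its underside; axes along its edges, z up. Starts in the magazine with its underside 15 mm above the table.
- blank2: Second blank of the stack (same kind), drops to the bottom after the feed and must stay in the magazine. Origin: centre of its underside.
- blank3: Third blank of the stack, stays in the magazine. Origin: centre of its underside.
- blank4: Top blank of the stack, stays in the magazine. Origin: centre of its underside.
- stop_green: Green end-stop bar screwed to one end of the delivery plate (the feeder's +y or -y end): 56 mm along x, 14 mm along y, 20 mm high. Origin: centre of its underside on the plate, at x = 65 mm, y = +112 or -112 mm in the feeder's frame; axes as the feeder's. A blank flush against its inner face has its centre 32 mm from the bar's centre line.
- stop_red: Red end-stop bar of the same size at the other end of the delivery plate; not used here.
- bracket_a: Loose stamped steel U-bracket, 44 x 40 x 40 mm, standing open side up on the feeder's base beside the magazine. Origin: centre of its underside. Leave alone.
- bracket_b: Second U-bracket of the same size, standing on the table beside the plunger. Origin: centre of its underside. Leave alone.
- deburrer: Deburring hand tool, 170 mm long with a blue handle, lying on the table beside the feeder. Leave alone.
- bolt: Dark hexagon bolt standing on its head on the table, 55 mm tall, head 24 mm across. Origin: centre of its underside. Leave alone.
- caliper: Digital caliper, about 200 mm long, lying flat on the table to the left. Leave alone.
- paint_bottle: Small yellow marking-paint bottle, 38 mm diameter, 75 mm tall, standing on the table to the right. Origin: centre of its underside. Leave alone.
- washer_dish: Shallow steel parts dish, 90 mm diameter, 28 mm high, on the table to the left. Origin: centre of its underside. Leave alone.
There are look-alikes about, which are no part of the job. What is shaped like the blank4 but orange or purple is not meant.

How it is judged (in metres and radians):
On the way, in this order (a step that is already met when the one before it is completed fails the run):
1. the plunger is pressed fully in (at least 60 of its 65 mm) and the bottom blank is out on the delivery plate (value of joint plunger above 0.06 m and x of blank1 in the frame of feeder above 0.055 m).
2. the plunger has sprung back home (within 4 mm) and the fed blank lies free on the plate (value of joint plunger below 0.004 m and x of blank1 in the frame of feeder above 0.055 m), for 0.1 s.
At the end, for the whole second after the job is handed in: The fed blank lies flat and at rest on the delivery plate, one edge flush against the green stop (gap at most 4 mm, within 0.08 rad of square, within 20 mm of the bar's middle along it); the plunger is home (within 4 mm); the other three blanks are in the magazine, dropped by one (y of blank1 in the frame of stop_green between -0.036 and 0.036 m and x of blank1 in the frame of stop_green between -0.02 and 0.02 m and (angle between the x axis of blank1 and the x axis of stop_green, either way round below 0.08 rad or angle between the x axis of blank1 and the y axis of stop_green, either way round below 0.08 rad) and z of blank1 in the frame of feeder between 0.012 and 0.018 m and angle between blank1's own z axis and vertical below 0.05 rad and linear speed of blank1 below 0.01 m/s and value of joint plunger below 0.004 m and x of blank2 in the frame of feeder between -0.008 and 0.008 m and x of blank3 in the frame of feeder between -0.008 and 0.008 m and x of blank4 in the frame of feeder between -0.008 and 0.008 m and height (world z) of blank2 below 0.02 m); the robot touches nothing.
It fails at once if a second blank leaves the magazine (x of any of blank2, blank3, blank4 in the frame of feeder above 0.02 m).
It fails at once if the fed blank or a stacked one is lifted (more than 12 mm above where it lies) (z of blank1 in the frame of feeder above 0.027 m or z of blank2 in the frame of feeder above 0.037 m or z of blank3 in the frame of feeder above 0.047 m or z of blank4 in the frame of feeder above 0.057 m).
It fails at once if a tool or part standing around is moved by more than 15 mm or tipped over (distance of any of bracket_a, bracket_b, deburrer, bolt, caliper, paint_bottle, washer_dish from where it was at the start of the episode above 0.015 m or angle between any of bracket_a, bracket_b, bolt, paint_bottle, washer_dish's own z axis and vertical above 0.4 rad).
It also fails if it takes over 56 s, if anything falls off the work surface, if the arm or the gripper's body presses on something with over 40 N, if the wrist force passes 120 N, or if a joint passes its speed limit or range.

## Robot

A 6-joint arm with a two-finger parallel gripper is mounted at the origin on the work surface. World frame = base frame: x ahead of the robot, y to its left, z up, the work surface at z = 0. Lengths are in mm, angles in rad, forces in N, time in s.
With the tool pointing down it reaches from about 275 to 725 mm from the base axis. Payload 15.9 kg.
Tool frame: the origin (TCP) lies on the front face of the gripper's body, between the roots of the fingers; the fingertips stand 73 mm ahead of it and the grasp point (between the pads) lies 54 mm ahead of it; z points along the fingers, y is the direction in which the jaws open and shut (so a half turn about z gives the same grasp; the last joint's range is limited). The gripper opens to 85 mm and grips with 20 to 120 N. Pads are 22 mm wide; open, the fingers measure 114 mm over their backs; the gripper's body (76 mm by 85 mm) begins 54 mm behind the grasp point. The pads swing forward as they close: fully open they stand 13 mm farther back than shut.
Start: joints at [1.306, 0.213, -0.034, 1.323, 0, 1.571], TCP at [130.853, 482.559, 303.906] pointing down, gripper open.
Joint ranges: [-2.98, 2.98], [-0.74, 1.72], [-1.14, 1.35], [-2.1, 2.04], [-1.57, 1.44], [-3.14, 3.14]. Speed limits (rad/s): [1.89, 1.89, 2.39, 2.57, 3.14, 3.14].

## Interface

Orientations are given as a unit quaternion [x, y, z, w].
In Python, from bench import telemetry, cams, sign_off gives the robot as it stands. The module is installed in compiled form; this text tells all that it offers.
- The arm moves only by the shell command python3 -m crank 'ROWS' [OPENING]. ROWS is text: rows parted by semicolons, each of 4 numbers parted by spaces: the shift along the tool's x, y, z in m, then the turn about the tool's z in degrees. In form: tx ty tz turn; .... A call has 1 to 10 rows; each row shifts and turns the pose as measured when the row begins, along the tool's axes as they then stand; what a row does not reach is not made up. A row lasts 1/8 s, in which the tool goes at most 62.5 mm and 10.7 degrees, less where a joint would pass 70% of its speed; a pose out of reach is approached as far as the arm can. A call is refused whole if a number of a shift passes 0.0625 or a number of a turn 10.7, either way. A call with a gripper value outside its range is refused whole. OPENING is the finger opening in m, from 0 to 0.0854, set as the call begins (- or left out, the last holds). The fingers move at their own pace and stop on an object; the grip force is fixed at half the most. Time passes only in rows, so rows that do not move let the fingers close. It gives the time, the measured TCP pose, the force and the opening at its end, in the units of the state.
- telemetry.state(): the state, without advancing time (a new reading comes with each control period).
- cams.grab_frame(name): name is "scene" or "top" or "wrist"; returns the picture (480x640x3 uint8, red, green, blue); there is no depth.
- cams.camera_params(name): a dict with "intrinsics" (3x3 intrinsics, pixels), "position" and "rotation" of the camera in the world; the wrist camera has in their place "T_tool_cam" (4x4, takes a point from camera to tool coordinates, whose origin is the TCP and whose axes are the flange's). Camera axes: x right, y up, looking along -z (the intrinsics and any distortion apply to the point x, -y, -z); pixel columns grow to the right and rows downward; lengths in mm; the calibration is good to about 2 mm. A picture is of the moment at which its call begins: read the wrist's pose just before it. camera_params takes no time and is no camera call.
- sign_off(): hands the job in, once; it reports no verdict.
The state is a dict: "t": time; "joints": joint angles; "joint_velocities": joint speeds; "tau": joint torques, N m; "position": TCP position; "tool_rot": TCP orientation; "contact_force": force on the tool from outside, world axes, zero at the start; "torque": the same for the moment, N m; "gripper_width": finger opening in mm.
Only numpy, scipy, OpenCV 4.12 (cv2) and the standard library are available. Lean on these libraries where they do the work, as an engineer would, in place of code of your own. Each camera call takes 0.05 s, during which the arm holds its last target. There are 200 camera calls.

## Working session

There is one attempt and no reset: what is moved stays moved. The work goes in short steps, Python scripts to look and compute and a shell command to move; the robot and the scene stay as the last step left them, time stands still between calls to the robot, and variables do not carry over. Pictures are saved under pics/ and viewed, about 8 in all and at most 12, crops included, and the job is handed in when it is done.

```bash
mkdir -p pics
python3 - <<'E'
from bench import telemetry, cams
import cv2,json
s=telemetry.state();print(s)
for n in("top","scene"):
    cv2.imwrite(f"pics/{n}0.png",cams.grab_frame(n)[:,:,::-1]);print(n,cams.camera_params(n))
print(cams.camera_params("wrist"))
E
```

```text
{'t': 0.0, 'joints': array([ 1.30598268e+00,  2.13390555e-01, -3.50635543e-02,  1.32348259e+00,
       -3.46421494e-05,  1.57081755e+00]), 'joint_velocities': array([ 0.00111043,  0.00035468, -0.00111635,  0.00028975,  0.00058899,
        0.00077181]), 'tau': array([ 1.14155901e-03, -6.86160636e+01,  4.87111688e+01,  1.76152593e-02,
       -5.75475428e-05,  6.79975500e-06]), 'position': array([130.80650339, 482.32385657, 303.39715126]), 'tool_rot': array([ 1.32030763e-01,  9.91245455e-01, -5.67484218e-04, -5.81008587e-05]), 'contact_force': array([ 0.33564981, -0.33380978,  0.66195533]), 'torque': array([-0.01539367, -0.02190602, -0.03011454]), 'gripper_width': 85.40934825535274}
top {'intrinsics': array([[497.52487194,   0.        , 323.75057083],
       [  0.        , 497.52487194, 241.96413977],
       [  0.        ,   0.        ,   1.        ]]), 'position': array([ 345.80030647,   13.7306699 , 1172.96100261]), 'rotation': array([ 0.06712338, -0.07006432, -0.7029618 ,  0.704578  ])}
scene {'intrinsics': array([[565.18658717,   0.        , 327.33845006],
       [  0.        , 565.18658717, 229.78060325],
       [  0.        ,   0.        ,   1.        ]]), 'position': array([ 855.76412083, -495.2369142 , 1011.63960993]), 'rotation': array([0.26315959, 0.07615298, 0.25697579, 0.92677462])}
{'intrinsics': array([[412.804372  ,   0.        , 317.86439592],
       [  0.        , 412.804372  , 234.82659506],
       [  0.        ,   0.        ,   1.        ]]), 'T_tool_cam': array([[ 7.43955314e-04,  9.50913608e-01,  3.09455580e-01,
         7.89772748e+01],
       [ 9.99999701e-01, -7.72582948e-04, -3.00380851e-05,
         1.05487514e-01],
       [ 2.10516481e-04,  3.09455510e-01, -9.50913899e-01,
        -7.02856807e+01],
       [ 0.00000000e+00,  0.00000000e+00,  0.00000000e+00,
         1.00000000e+00]])}
```

View pics/top0.png

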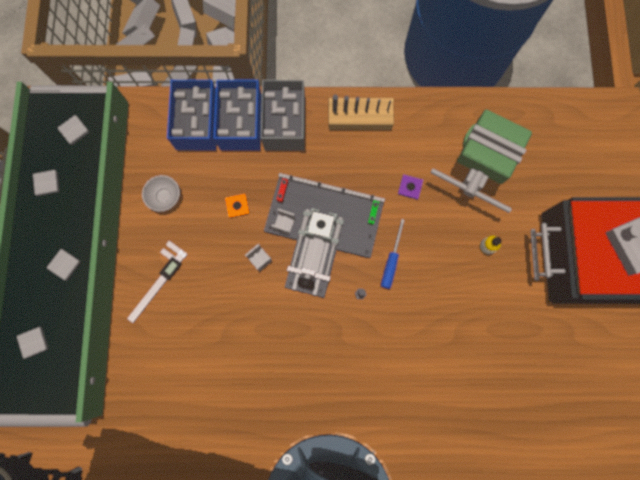

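View pics/scene0.png

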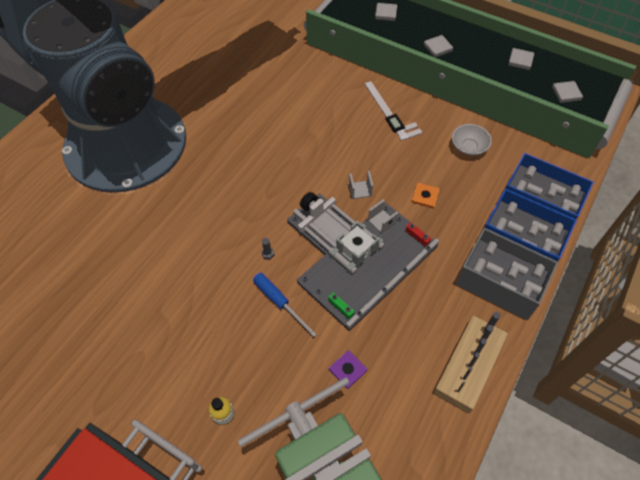

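Top view: the feeder is at about (320,225), with the black knob at (305,283), green stop at (374,212), red stop at (283,190) and magazine with top blank at (320,224). Bracket_a is at (284,220), bracket_b (258,257), bolt (361,293), deburrer (392,265). The orange (237,205) and purple (411,187) squares are decoys. I'll enlarge it to measure.

```bash
cat > h.py <<'E'
import numpy as np, cv2
from scipy.spatial.transform import Rotation as R
from bench import cams, telemetry
def cam(n,s=None):
    p=cams.camera_params(n)
    if n=="wrist":
        s=s or telemetry.state(); T=np.eye(4); T[:3,:3]=R.from_quat(s['tool_rot']).as_matrix(); T[:3,3]=s['position']
        M=T@p['T_tool_cam']; return p['intrinsics'],M[:3,:3],M[:3,3]
    return p['intrinsics'],R.from_quat(p['rotation']).as_matrix(),p['position']
def proj(c,P):
    K,Rm,t=c; q=(np.atleast_2d(P)-t)@Rm; q=q*[1,-1,-1]; q=q@K.T; return q[:,:2]/q[:,2:]
def back(c,uv,z):
    K,Rm,t=c; d=np.linalg.solve(K,np.array([*uv,1.]))*[1,-1,-1]; d=Rm@d; return t+d*(z-t[2])/d[2]
E
python3 - <<'E'
import cv2
a=cv2.imread('pics/top0.png')[165:310,235:425]
cv2.imwrite('pics/top0c.png',cv2.resize(a,None,fx=4,fy=4,interpolation=cv2.INTER_CUBIC))
a=cv2.imread('pics/scene0.png')[170:330,240:450]
cv2.imwrite('pics/scene0c.png',cv2.resize(a,None,fx=3.75,fy=3.75,interpolation=cv2.INTER_CUBIC))
E
```

```text
(no output)
```

View pics/top0c.png

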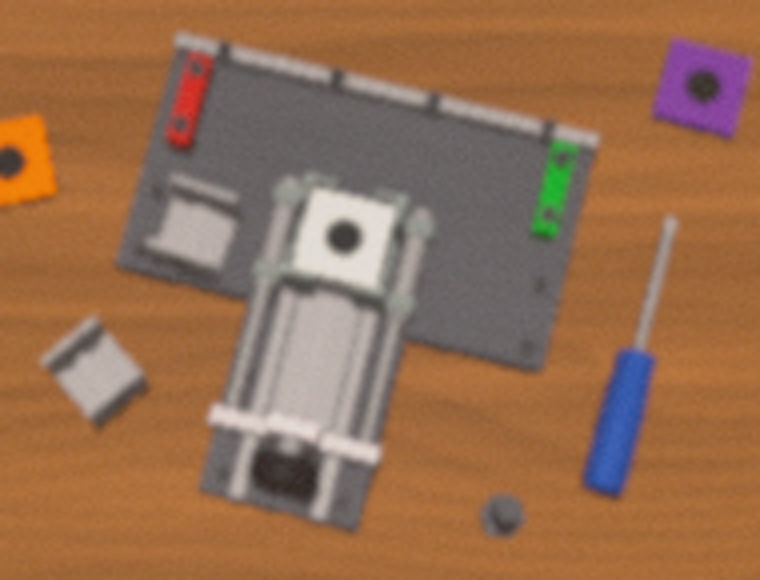

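View pics/scene0c.png

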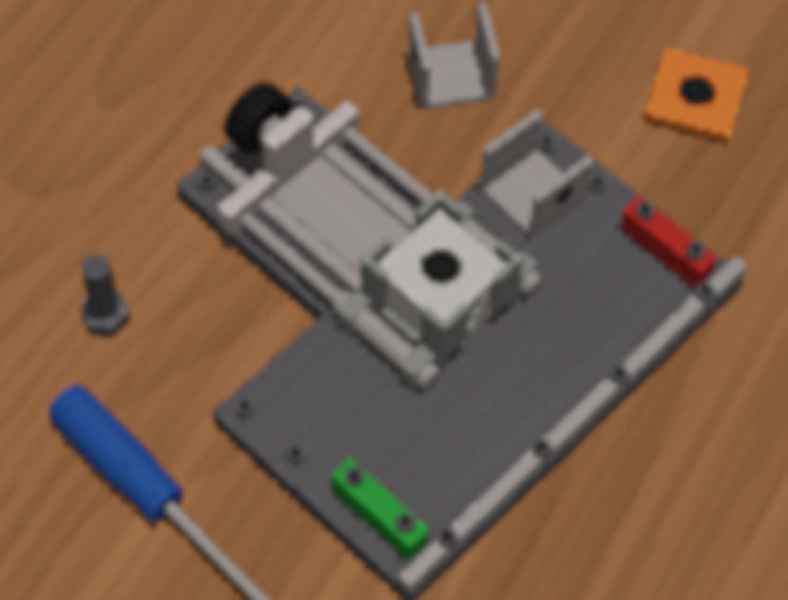

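The crop confirms it: green stop centre at crop (556,189), on the feeder's -y side; red at (189,101); hole of the white/steel top blank at (344,237); bed corners at (200,490) and (356,530). Only the blank in the magazine is steel, since the square look-alikes are orange and purple. Next I fit the feeder pose.

```bash
cat > fit.py <<'E'
from h import *
from scipy.optimize import least_squares
top=cam("top");sc=cam("scene")
A=[((105,131,27),(177,33)),((105,-131,27),(600,135)),((-158,48,15),(200,490)),((-158,-48,15),(356,530)),((65,-112,35),(556,189)),((65,112,35),(189,101)),((0,0,55),(344,237))]
B=[((65,-112,35),(380,505)),((65,112,35),(670,238)),((0,0,55),(441,266)),((-158,-48,15),(182,190)),((105,131,27),(743,262))]
A=[(p,(235+u/4,165+v/4)) for p,(u,v) in A];B=[(p,(240+u/3.75,170+v/3.75)) for p,(u,v) in B]
def W(q,P):
    c,s=np.cos(q[2]),np.sin(q[2]);P=np.atleast_2d(P).astype(float)
    return np.c_[q[0]+c*P[:,0]-s*P[:,1],q[1]+s*P[:,0]+c*P[:,1],P[:,2]]
def f(q,D,c): return (proj(c,W(q,[p for p,_ in D]))-[u for _,u in D]).ravel()
E
cat >> fit.py <<'E'
def inv(q,P):
    c,s=np.cos(q[2]),np.sin(q[2]);d=np.array(P)[:2]-q[:2];return np.array([c*d[0]+s*d[1],-s*d[0]+c*d[1]])
q=least_squares(lambda q:np.r_[f(q,A,top),f(q,B,sc)],[400,20,-.2],loss='soft_l1').x
E
python3 - <<'E'
from fit import *
np.set_printoptions(precision=2,suppress=True)
for n,D in(("top",[(A,top)]),("scene",[(B,sc)]),("both",[(A,top),(B,sc)])):
    r=least_squares(lambda q:np.concatenate([f(q,d,c) for d,c in D]),[400,20,-.2],loss='soft_l1');print(n,r.x,r.fun.reshape(-1,2).round(1).tolist())
for n,P in dict(knob=(-148,0,50),stop=(65,-112,15),out=(62,0,15)).items(): print(n,W(q,P))
for n,(u,v),z in(("bolt",(502,512),40),("brb",(95,372),5),("bra",(193,228),18),("debH",(603,490),15),("debTop",(635,350),20),("debtip",(670,218),8)):
    P=back(top,(235+u/4,165+v/4),z);print(n,P,inv(q,P))
E
```

```text
top [606.54  15.38  -0.24] [[-0.1, -0.1], [0.1, 0.1], [-0.5, 0.2], [0.5, 0.3], [-0.1, -0.4], [-0.0, -0.8], [0.1, 0.4]]
scene [610.02  16.58  -0.24] [[0.2, -0.0], [-0.1, -1.1], [0.0, 0.8], [-2.2, -0.8], [1.2, 0.7]]
both [608.04  15.84  -0.24] [[-0.4, -0.6], [-0.2, -0.6], [-0.5, -0.4], [0.4, -0.3], [-0.3, -1.1], [-0.3, -1.3], [-0.1, -0.3], [-1.1, -0.3], [-1.1, -1.1], [-1.0, 0.7], [-3.1, -1.1], [0.2, 0.7]]
knob [[464.39  51.46  50.  ]]
stop [[ 644.17 -108.51   15.  ]]
out [[668.21   0.92  15.  ]]
bolt [450.63 -74.65  40.  ] [-131.   -125.71]
brb [536.41 163.45   5.  ] [-105.05  126.03]
bra [621.35 105.76  18.  ] [-8.72 90.48]
debH [ 465.89 -135.64   15.  ] [-101.51 -181.24]
debTop [ 547.89 -155.67   20.  ] [ -17.1  -180.94]
debtip [ 630.76 -180.57    8.  ] [  69.33 -185.17]
```

```bash
python3 -m crank '-.04 -.033 0 0;-.04 -.033 0 0;-.04 -.033 0 0;-.04 -.033 0 0;-.04 -.033 0 0;-.04 -.033 0 0;-.04 -.033 0 0;-.04 -.033 0 0;-.04 -.033 0 0;-.04 -.033 0 -1.4' 0
cat > rel.py <<'E'
from fit import *
import sys
s=telemetry.state();Rm=R.from_quat(s['tool_rot']).as_matrix()
def show():
    np.set_printoptions(precision=2,suppress=True)
    print('t',s['t'],'TCP',s['position'],'feeder xy',inv(q,s['position']),'ydir-90-theta deg',np.degrees(np.arctan2(Rm[1,1],Rm[0,1])-q[2])-90,'tilt',Rm[2],'F',s['contact_force'],'w',s['gripper_width'],'j6',s['joints'][5])
if __name__=="__main__": show()
E
python3 rel.py
```

```text
t: 1.35
position: [437.0, 47.7, 302.1]
tool_rot: [0.117, 0.993, -0.002, -0.0]
contact_force: [0.8, 1.2, 0.1]
gripper_width: 0.1
t 1.35 TCP [436.98  47.69 302.06] feeder xy [-173.7   -10.26] ydir-90-theta deg 0.542429027860365 tilt [ 0. -0. -1.] F [0.78 1.19 0.11] w 0.13433307201609757 j6 0.3438329677311586
```

Now the wrist view, to refine the pose from close by.

Run:
```python
import rel
from rel import *
s=telemetry.state();im=cams.grab_frame("wrist")[:,:,::-1].copy();np.save('w1.npy',np.array([s],dtype=object),allow_pickle=True)
cv2.imwrite('pics/w1.png',im)
c=cam("wrist",s)
P=[(-148,0,50),(105,131,27),(105,-131,27),(-158,48,15),(-158,-48,15),(65,-112,35),(65,112,35),(0,0,55)]
print(proj(c,W(q,P)).round(1).tolist())
```

```text
[[330.9, 234.9], [448.8, 455.8], [202.4, 453.1], [383.7, 212.7], [276.4, 211.6], [216.0, 428.7], [436.7, 431.1], [327.8, 389.5]]
```

View pics/w1.png

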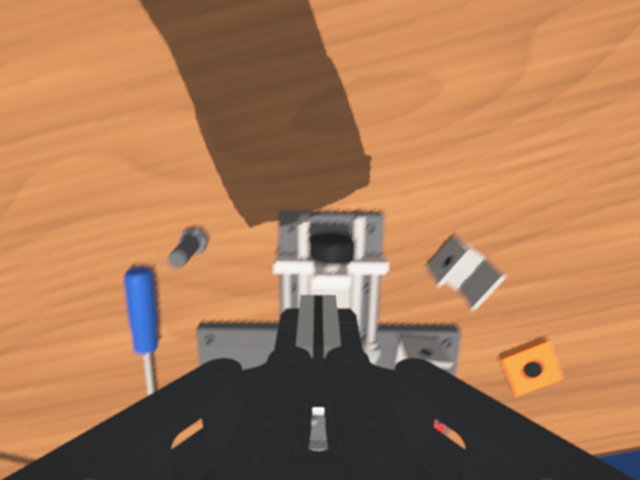

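The wrist view shows the bed's end corners at (280,212) and (383,212). The predictions were 276 and 384, so the fit holds to about 1–2 mm. The knob is at about (332,240), and the shut fingertips are at (319,297). I descend behind the knob.

```bash
python3 -m crank '.009 .006 0 .5;.009 .005 .03 0;0 0 .05 0;0 0 .05 0;0 0 .04 0;0 0 .017 0;0 0 0 0' 0; python3 rel.py
```

```text
t: 2.28
position: [419.9, 62.3, 109.3]
tool_rot: [0.121, 0.993, -0.002, -0.001]
contact_force: [-0.1, 0.8, 0.2]
gripper_width: -0.0
t 2.275 TCP [419.87  62.29 109.29] feeder xy [-193.82   -0.21] ydir-90-theta deg 0.039261963314018544 tilt [ 0. -0. -1.] F [-0.07  0.85  0.18] w -0.008003643290299569 j6 0.39181794386695096
```

```bash
python3 -m crank '-.015 .001 -.003 0;-.01 0 0 0;-.008 0 0 0;-.006 0 0 0;-.006 0 0 0;-.006 0 0 0' 0; python3 rel.py
```

```text
t: 3.02
position: [470.9, 52.0, 114.9]
tool_rot: [0.12, 0.993, -0.001, -0.002]
contact_force: [-12.0, 4.8, 10.5]
gripper_width: -0.4
t 3.025 TCP [470.9   51.97 114.89] feeder xy [-141.8     2.06] ydir-90-theta deg 0.1117568464425176 tilt [ 0. -0. -1.] F [-11.99   4.81  10.47] w -0.3546658745714753 j6 0.35113636334905435
```

```bash
python3 -m crank '-.006 -.001 .001 0;-.006 0 0 0;-.006 0 0 0;-.006 0 0 0' 0; python3 rel.py
```

```text
t: 3.52
position: [491.1, 45.9, 113.8]
tool_rot: [0.12, 0.993, 0.001, -0.008]
contact_force: [-11.8, 3.9, 10.8]
gripper_width: 0.4
t 3.525 TCP [491.1   45.95 113.82] feeder xy [-120.75    1.07] ydir-90-theta deg 0.13350729734402478 tilt [ 0.02  0.   -1.  ] F [-11.8    3.85  10.77] w 0.3706313392925972 j6 0.33144273502666627
```

```bash
python3 -m crank '-.006 -.0005 .001 0;-.006 0 0 0;-.006 0 0 0;-.006 0 0 0' 0; python3 rel.py
```

```text
t: 4.03
position: [511.7, 40.2, 112.7]
tool_rot: [0.12, 0.993, 0.002, -0.012]
contact_force: [-11.8, 3.3, 10.8]
gripper_width: -0.0
t 4.025 TCP [511.66  40.24 112.68] feeder xy [-99.41   0.49] ydir-90-theta deg 0.1405944091588225 tilt [ 0.02  0.   -1.  ] F [-11.8    3.31  10.85] w -0.035673219874885496 j6 0.31442025225263226
```

```bash
python3 -m crank '-.005 0 0 0;-.005 0 0 0' 0; python3 rel.py
```

```text
t: 4.28
position: [518.5, 38.4, 112.5]
tool_rot: [0.12, 0.993, 0.004, -0.016]
contact_force: [-39.7, 13.2, 37.3]
gripper_width: 0.1
t 4.275 TCP [518.46  38.43 112.46] feeder xy [-92.38   0.36] ydir-90-theta deg 0.1556722789938476 tilt [ 0.03  0.   -1.  ] F [-39.66  13.23  37.32] w 0.06252833125213082 j6 0.3080197029932882
```

Hard stop reached: the force jumped to 40 N at TCP x = -92, where full travel was expected. I back off so the spring can return the plunger.

```bash
python3 -m crank '.03 0 0 0;.05 0 0 0;.03 0 0 0;0 0 0 0;0 0 -.05 0;0 0 -.06 0;0 0 -.04 0;0 0 0 0;0 0 0 0' 0
python3 - <<'E'
from rel import *
show()
a=cams.grab_frame("top")[165:310,235:425,::-1];b=cams.grab_frame("scene")[170:330,240:450,::-1]
a=cv2.resize(a,None,fx=4,fy=4,interpolation=cv2.INTER_CUBIC);cv2.imwrite('pics/top1.png',a)
cv2.imwrite('pics/sc1.png',cv2.resize(b,None,fx=3.75,fy=3.75,interpolation=cv2.INTER_CUBIC))
E
```

```text
t: 5.4
position: [419.5, 61.8, 272.4]
tool_rot: [0.121, 0.992, 0.004, -0.014]
contact_force: [0.5, -0.9, -0.5]
gripper_width: -0.4
t 5.4 TCP [419.47  61.81 272.4 ] feeder xy [-194.08   -0.77] ydir-90-theta deg -0.02236004596637997 tilt [ 0.03  0.   -1.  ] F [ 0.52 -0.91 -0.49] w -0.39427419505412403 j6 0.3807033604980213
```

View pics/sc1.png

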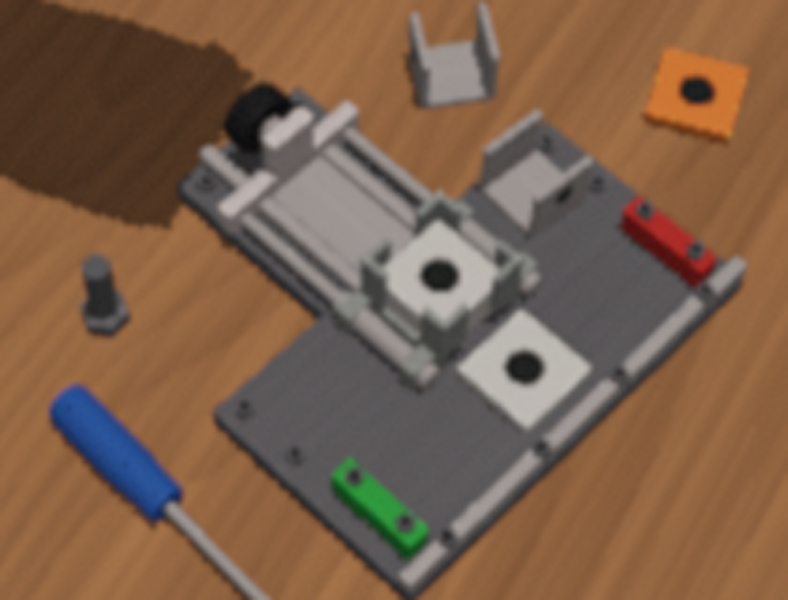

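View pics/top1.png

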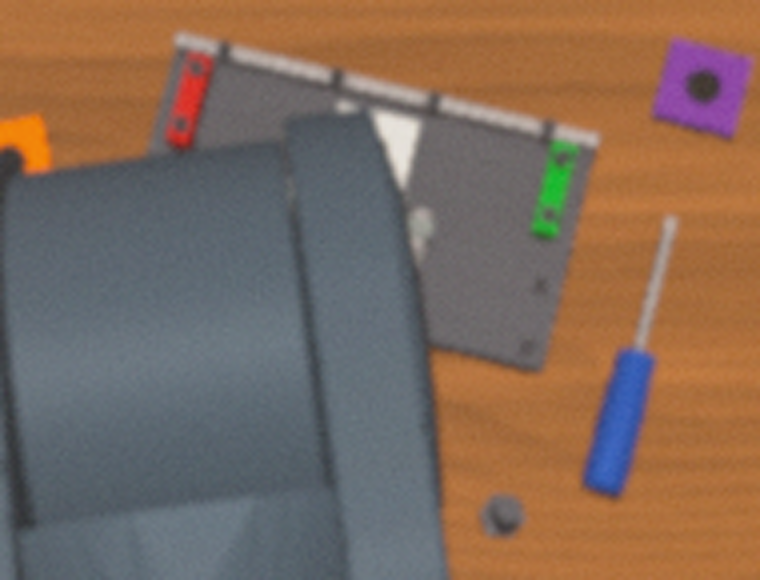

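The scene crop shows the knob home, the stack lower by one, and blank1 lying square on the plate with its hole at crop (525,367). The top view is mostly hidden by the arm but agrees. Now I locate blank1.

Run:
```python
from fit import *
qs=least_squares(lambda q:f(q,B,sc),q,loss='soft_l1').x
px=lambda u,v:(240+u/3.75,170+v/3.75)
for n,p in dict(hole=(525,368),top=(525,309),right=(592,367),bot=(527,430),left=(457,369)).items():
    P=back(sc,px(*p),25);print(n,inv(qs,P),inv(q,P))
s=telemetry.state()['position']
for F in((68,52),(68,-30)):
    print(F,W(q,(*F,0))[0])
```

```text
hole [61.38243437  0.77784721] [63.12923079  2.12627195]
top [37.51859659 27.22159187] [39.19888676 28.50984676]
right [85.99013523 25.95904001] [87.67345069 27.36934391]
bot [ 86.35646483 -25.35734746] [ 88.1689871  -23.94595853]
left [ 36.40493575 -24.76910832] [ 38.21613524 -23.48349268]
(68, 52) [686.55322556  49.94741812   0.        ]
(68, -30) [666.81768349 -29.6422067    0.        ]
```

```bash
python3 -m crank '-.05 .01 0 0;-.05 .01 0 0;-.05 .01 0 0;-.05 .01 0 0;-.05 .01 0 0;0 0 0 0;0 0 0 0' 0; python3 rel.py
```

```text
t: 6.38
position: [679.4, 49.2, 253.4]
tool_rot: [0.121, 0.992, 0.003, -0.021]
contact_force: [0.6, -0.3, -0.1]
gripper_width: -0.2
t 6.375 TCP [679.37  49.19 253.39] feeder xy [61.21 49.54] ydir-90-theta deg -0.0014099507058631389 tilt [ 0.04  0.   -1.  ] F [ 0.57 -0.29 -0.09] w -0.24368140684897563 j6 0.3102962685754877
```

```bash
python3 -m crank '-.004 0 .04 0;-.003 0 .05 0;-.003 0 .04 0;0 0 .015 0;0 0 0 0' 0; python3 rel.py
```

```text
t: 7.0
position: [678.8, 48.8, 108.0]
tool_rot: [0.121, 0.992, 0.003, -0.02]
contact_force: [-0.6, -0.8, 0.6]
gripper_width: 0.1
t 7.0 TCP [678.83  48.75 108.02] feeder xy [60.79 48.98] ydir-90-theta deg 0.04945248789964296 tilt [ 0.04  0.   -1.  ] F [-0.56 -0.82  0.59] w 0.0654911042294103 j6 0.30880770739586166
```

```bash
python3 -m crank '-.004 0 .008 0;-.001 0 .007 0;0 0 0 0' 0
python3 - <<'E'
from rel import *
show();cv2.imwrite('pics/sc2.png',cv2.resize(cams.grab_frame("scene")[170:330,240:450,::-1],None,fx=3.75,fy=3.75,interpolation=cv2.INTER_CUBIC))
E
```

```text
t: 7.38
position: [684.9, 47.8, 95.8]
tool_rot: [0.121, 0.993, 0.004, -0.017]
contact_force: [0.6, 0.3, -1.1]
gripper_width: -0.0
t 7.375 TCP [684.89  47.79  95.84] feeder xy [66.91 49.51] ydir-90-theta deg 0.05601851085673104 tilt [ 0.04  0.   -1.  ] F [ 0.63  0.27 -1.11] w -0.016405189865560835 j6 0.30676332827416675
```

View pics/sc2.png

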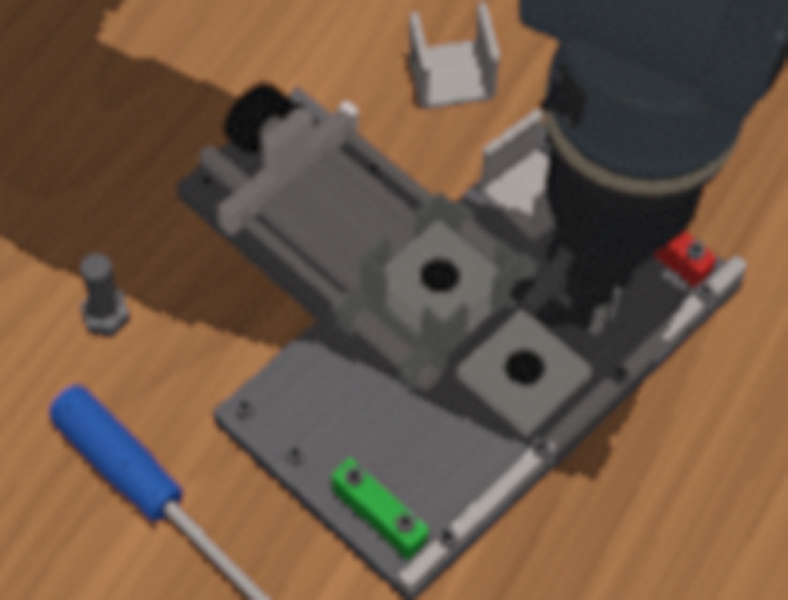

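The fingers are beside the blank on its +y side and clear of it; tip z is about 23. I lower them 4 mm and start the nudge.

```bash
python3 -m crank '.001 0 .004 0;0 0 .001 0;0 -.005 0 0;0 -.005 0 0;0 -.005 0 0;0 -.005 0 0' 0; python3 rel.py
```

```text
t: 8.18
position: [679.0, 27.5, 91.5]
tool_rot: [0.121, 0.993, 0.004, -0.017]
contact_force: [0.2, 1.0, -0.7]
gripper_width: 0.1
t 8.175 TCP [679.    27.46  91.47] feeder xy [66.08 28.35] ydir-90-theta deg 0.05965349342726256 tilt [ 0.03  0.   -1.  ] F [ 0.15  0.97 -0.66] w 0.11635187482855604 j6 0.27772280094685203
```

```bash
python3 -m crank '0 -.006 0 0;0 -.006 0 0;0 -.006 0 0;0 -.006 0 0;0 -.006 0 0;0 -.006 0 0;0 -.006 0 0;0 -.006 0 0;0 -.005 0 0;0 0 0 0' 0
python3 - <<'E'
from rel import *
show();cv2.imwrite('pics/sc3.png',cv2.resize(cams.grab_frame("scene")[170:330,240:450,::-1],None,fx=3.75,fy=3.75,interpolation=cv2.INTER_CUBIC))
E
```

```text
t: 9.43
position: [665.4, -28.2, 91.5]
tool_rot: [0.121, 0.993, 0.004, -0.017]
contact_force: [-0.6, -0.8, 0.1]
gripper_width: -0.0
t 9.425 TCP [665.35 -28.18  91.48] feeder xy [ 66.22 -28.93] ydir-90-theta deg 0.023229534363096604 tilt [ 0.03  0.   -1.  ] F [-0.59 -0.77  0.08] w -0.01835739305977735 j6 0.19644310889355054
```

View pics/sc3.png

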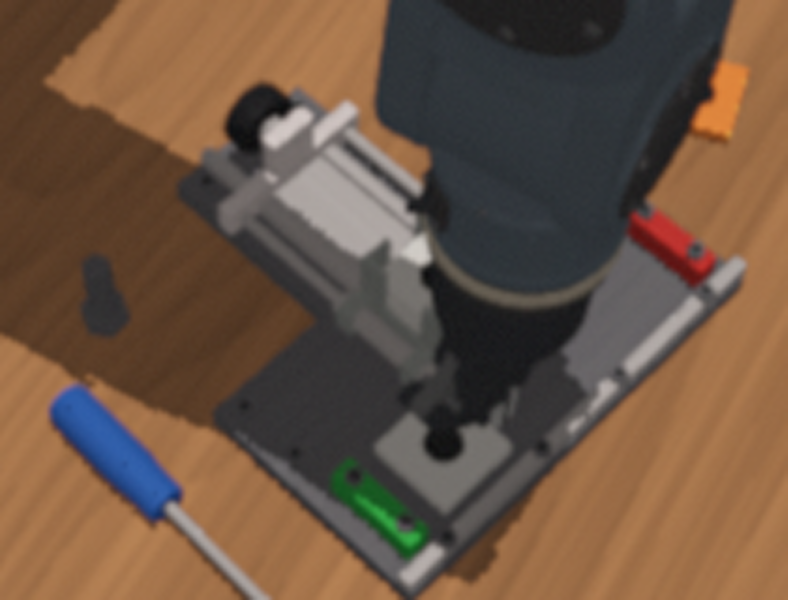

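The blank is moving squarely, with its hole at crop (443,440) and about 15 mm left to the green bar. I finish slowly and watch the force.

```bash
python3 -m crank '0 -.003 0 0;0 -.003 0 0;0 -.003 0 0;0 -.003 0 0' 0; python3 rel.py
```

```text
t: 9.98
position: [662.5, -39.7, 91.5]
tool_rot: [0.121, 0.993, 0.004, -0.016]
contact_force: [0.4, 0.5, -0.6]
gripper_width: 0.1
t 9.975 TCP [662.52 -39.73  91.47] feeder xy [ 66.26 -40.82] ydir-90-theta deg 0.07825812789855036 tilt [ 0.03  0.   -1.  ] F [ 0.41  0.49 -0.56] w 0.0971242578291013 j6 0.17800920458258793
```

```bash
python3 -m crank '0 -.002 0 0;0 -.002 0 0' 0; python3 rel.py
```

```text
t: 10.22
position: [661.5, -44.0, 91.5]
tool_rot: [0.121, 0.993, 0.004, -0.016]
contact_force: [1.0, 1.2, -0.6]
gripper_width: 0.1
t 10.225 TCP [661.47 -43.98  91.46] feeder xy [ 66.26 -45.21] ydir-90-theta deg 0.07403892325424977 tilt [ 0.03  0.   -1.  ] F [ 0.96  1.2  -0.57] w 0.08695580775489509 j6 0.17165035176984417
```

```bash
python3 -m crank '0 -.002 0 0;0 -.002 0 0' 0; python3 rel.py
```

```text
t: 10.48
position: [661.1, -46.4, 91.6]
tool_rot: [0.12, 0.993, 0.006, -0.016]
contact_force: [5.5, 19.2, -0.2]
gripper_width: 0.1
t 10.475 TCP [661.1  -46.44  91.65] feeder xy [ 66.49 -47.68] ydir-90-theta deg 0.13038179483994838 tilt [ 0.03  0.01 -1.  ] F [ 5.5  19.16 -0.22] w 0.05139164113504411 j6 0.1654159879063102
```

Contact at 20 N: the blank is seated against the stop. I back off sideways, then lift and move clear.

```bash
python3 -m crank '0 .003 0 0;0 .012 0 0;0 0 -.04 0;0 0 -.06 0;0 0 -.06 0;.05 .03 0 0;.05 .05 0 0;.05 .05 0 0;.04 .05 0 0;0 .05 0 0' 0;  python3 -m crank '0 .05 0 0;0 .05 0 0;0 0 0 0;0 0 0 0' 0
python3 - <<'E'
from rel import *
show();a=cv2.resize(cams.grab_frame("scene")[170:330,240:450,::-1],None,fx=3,fy=3,interpolation=cv2.INTER_CUBIC);b=cv2.resize(cams.grab_frame("top")[165:310,235:425,::-1],None,fx=4,fy=4,interpolation=cv2.INTER_CUBIC)
cv2.imwrite('pics/sc4.png',a);cv2.imwrite('pics/top4.png',b)
E
```

```text
t: 11.72
position: [548.2, 226.9, 266.7]
tool_rot: [0.122, 0.992, 0.006, -0.012]
contact_force: [1.4, -1.4, 0.4]
gripper_width: -0.5
t: 12.22
position: [571.0, 332.0, 267.1]
tool_rot: [0.119, 0.993, 0.005, -0.011]
contact_force: [0.6, -0.4, -1.2]
gripper_width: -0.2
t 12.225 TCP [571.03 332.05 267.13] feeder xy [-112.03  298.  ] ydir-90-theta deg 0.20637140114797603 tilt [ 0.02  0.01 -1.  ] F [ 0.64 -0.41 -1.18] w -0.17264146630122731 j6 0.7577977974728639
```

View pics/top4.png

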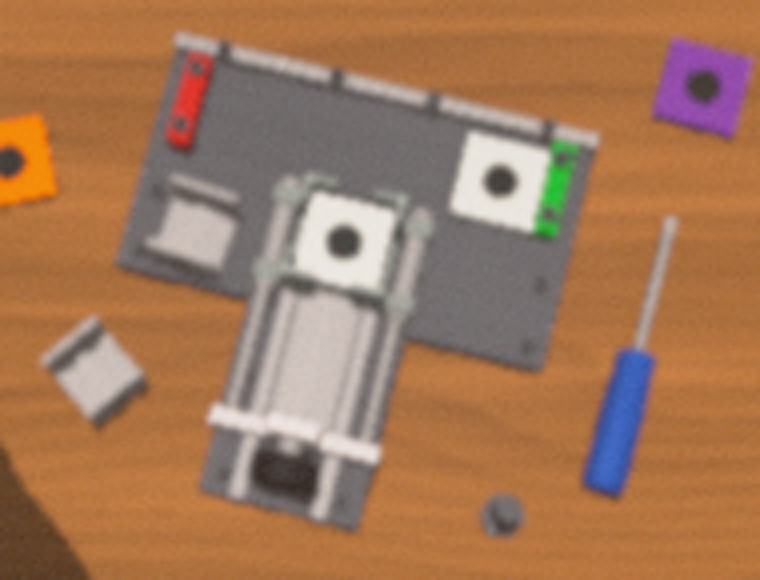

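View pics/sc4.png

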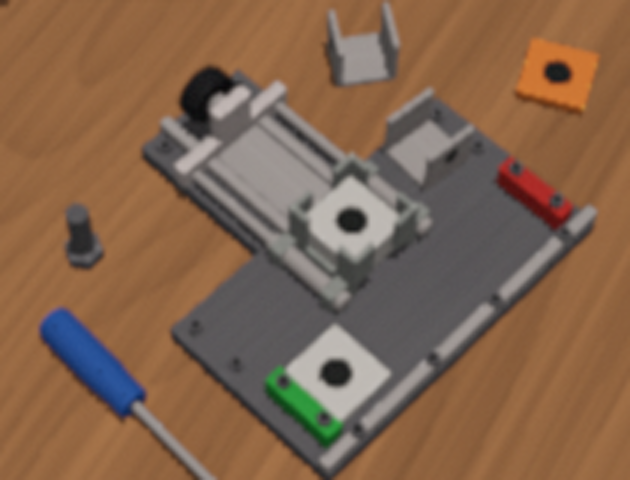

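Both views show blank1's edge flush on the green bar (hole at top crop (500,181)). The plunger is home, the stack is in place, and the brackets, bolt and deburrer have not moved. I run a numeric check, then hand in.

Run:
```python
from fit import *
from bench import sign_off
qt=least_squares(lambda q:f(q,A,top),q).x
print(inv(qt,back(top,(235+500/4,165+181/4),25)), "expect x~65+-20, y~-80")
for i in range(1): print(sign_off())
```

```text
[ 63.61048182 -79.39908763] expect x~65+-20, y~-80
the job is handed in; nothing more can be done
None
```

The job is done and handed in at about 12 s of the 56 s allowed; no verdict is reported.

- **Feed:** I pressed the knob once to the hard stop, where the force jumped to about 40 N along the press axis. After I backed off, the plunger sprang home. One blank was out on the plate and the stack had dropped by one.
- **Nudge:** I pushed the blank sideways with the shut fingertips until it met the green stop at about 20 N, then backed off and moved clear.
- **Last checks:** The final images put the blank's centre at x = 63.6, y = -79.4 mm in the feeder's frame; flush would be y = -80 mm. It looks flush and square. The plunger is home, three blanks are still in the magazine, and the brackets, bolt and deburrer are where they started. I did not check the caliper, paint bottle and dish in the final pictures, but the arm's path stayed well above them.
- **Disagreements:** The top and scene camera fits of the feeder differed by about 3.5 mm. The tool also drifted by up to 0.04 rad of tilt while moving, and I allowed for that at the blank.

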